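Load a refill cartridge through the one-way gate of a laundry dosing dock

ROBOT

A 6-joint arm with a two-finger parallel gripper is mounted at the origin on the work surface. World frame = base frame: x ahead of the robot, y to its left, z up, the work surface at z = 0. Lengths are in m, angles in rad, forces in N, time in s.
With the tool pointing down it reaches from about 0.35 to 0.775 m from the base axis. Payload 7.3 kg.
Tool frame: the origin (TCP) lies at the very end of the fingers, on their centre line; the grasp point (between the pads) lies 19 mm behind it (robot.pinch_z is the distance from the TCP to the grasp point, in m); z points along the fingers, y is the direction in which the jaws open and shut (so a half turn about z gives the same grasp; the last joint's range is limited). The gripper opens to 92 mm and grips with 3 to 60 N. Pads are 19 mm wide; open, the fingers measure 130 mm over their backs; the gripper's body (75 mm by 190 mm) begins 47 mm behind the grasp point.
Start: joints at [1, 0.342, 1.524, -0, 1.275, -0.146], TCP at [0.216, 0.478, 0.227] pointing down, gripper open.
Joint ranges: [-2.53, 2.53], [-0.77, 2.02], [0.04, 2.7], [-1, 4.14], [0.28, 2.66], [-3.11, 3.11]. Speed limits (rad/s): [2.57, 2.57, 3.14, 3.14, 3.14, 3.14].

INTERFACE

Orientations are given as a rotation vector (axis times angle).
In Python, from bench import robot gives the robot as it stands. The module is installed in compiled form; this text tells all that it offers.
- The arm moves only by the tool apply_moves, never from a script. Its argument "rows" is a list of rows, each a list of 3 entries, a list of its own where there are three numbers: the finger opening in mm, from 0 to 91.8, then the shift along the tool's x, y, z in mm, then the turn about the tool's z in rad. A call has 1 to 10 rows; each row shifts and turns the commanded pose from where the row before left it, along the tool's axes as they then stand; what a row does not reach is not made up. A row lasts 1/10 s, in which the tool goes at most 50 mm and 8.59 degrees, less where a joint would pass 70% of its speed; a pose out of reach is approached as far as the arm can. A call with a gripper value outside its range is refused whole. The fingers move at their own pace and stop on an object; the grip force is fixed at half the most. Time passes only in rows, so rows that do not move let the fingers close. It gives the time, the measured TCP pose, the force and the opening at its end, in the units of the state.
- robot.observe(): the state, without advancing time (a new reading comes with each control period).
- robot.snapshot(name): name is "scene" or "top" or "wrist"; returns (picture, depth): 384x512x3 uint8, red, green, blue; 384x512 float32, m along the optical axis (not along the pixel's ray), 0 where there is no reading.
- robot.camera_params(name): a dict with "K" (3x3 intrinsics, pixels), "k1" (the pictures are not rectified: a ray, as slopes to the right and down, at radius r is drawn at 1 + k1 r^2 times it, then the intrinsics apply), "R" (3x3) and "t" (3): a world point X has camera coordinates R X + t. Camera axes: x right, y down, z forward; pixel columns grow to the right and rows downward; lengths in m; the calibration is good to about 2 mm. A picture is of the moment at which its call begins: read the wrist's pose just before it. camera_params takes no time and is no camera call; for the wrist camera it gives the pose at the moment of the call.
- robot.job_done(): hands the job in, once; it reports no verdict.
The state is a dict: "t": time; "qpos": joint angles; "joint_vel": joint speeds; "joint_torque": joint torques, N m; "ee_pos": TCP position; "orientation": TCP orientation; "ft_force": force on the tool from outside, world axes, zero at the start; "wrist_torque": the same for the moment, N m; "width": finger opening in m.
Only numpy, scipy, OpenCV 4.12 (cv2) and the standard library are available. Lean on these libraries where they do the work, as an engineer would, in place of code of your own. Each camera call takes 0.05 s, during which the arm holds its last target.

TASK

Set the refill cartridge on the floor of the dock's open entry tray, round nose towards the gate, then slide it through the sprung one-way gate and on against the sprung back plate, just far enough that the gate springs shut behind it. Push gently, because leaning hard on the back plate breaks it. Let go and leave the cartridge standing in the bay with the gate shut, and do not disturb the other things on the counter.

Things in the scene. Friction and masses are not known exactly. Their poses are not given: they have to be found in the camera images.
- cartridge_grip (a point): Point in the grip of the loose grey plastic cartridge (about 0.35 kg), 76 mm above its underside, mid-length and mid-width. Body 84 mm long (own x), 50 wide, 40 high: flat tail at -x, half-round nose (radius 25) at +x, paper label. The plain upright grip on top is 28 mm along x, 22 across, and rises from 40 to 96 mm above the underside. z up. It starts standing on the counter.
- cartridge_nose (a point): Foremost point of the cartridge's half-round nose, 42 mm ahead (own +x) of its middle and 20 mm above its underside; axes as the cartridge's.
- dock: White plastic dock fixed on counter, 315 x 96 mm. Origin on the counter; own x = loading direction, z up, y left; lane centre line y = 0. Floor 6 mm thick, x -135 to 180 mm. From x = -40 the lane is straight, 56 mm wide (y +-28), walls 52 to 54 mm high. Gate and back plate sit 127 mm apart on a carriage clamped anywhere within +-16 mm along x, so find the end of travel by feel or sight.
- dock_entry (a point): Point on the floor of the open-topped entry tray (6 mm over the counter), at dock x = -84 mm, y = 0, axes as the dock's. The tray runs from dock x = -135 mm to the gate; its walls, 40 mm high over the counter, taper from 76 mm apart at the mouth to 56 at x = -40. A cartridge standing centred here is wholly in front of the gate, its nose at least 12 mm from it.
- dock_slot (a point): Point on the centre line of the slot in the bay's clear cover, on its top (54 mm over the counter), dock x = 60 mm, axes as the dock's. The bay lies behind the gate, its left side recessed 10 mm for the open gate. The cover, 3 mm thick, runs from dock x = -26 to 143 mm; only the cartridge's grip fits its 28 mm slot, so the cartridge gets in only by sliding on the floor through the gate.
- gate (a joint): Gate: aluminium flap 46 mm long, 4 thick, 38 high (top 45 over the counter), upright hinge at dock y = 34, x = -10 +-16 mm. 0 rad = shut across the lane, grows as it swings into the bay to 1.55; cannot swing outwards. A 0.04 to 0.15 N m spring shuts it. Its tip rubs on the cartridge's left side and springs shut only once the tail has passed it: cartridge's middle at dock x = 77 +-16 mm.
- detergent: Bystander: blue detergent bottle, 72 mm across, 170 mm high; origin under its centre. Leave alone.
- dosing_cup: Bystander: white open cup, 64 mm across, 50 mm high; origin under its centre. Leave alone.
- spray_can: Bystander: metal can, 52 mm across, 130 mm high; origin under its centre. Leave alone.
- back_plate (a joint): How far (m) the back plate is pressed in: black rubber plate ending the bay, 48 wide, 34 high, top 42 over the counter; unpressed face at dock x = 117 +-16 mm; grey spring housing behind it, 51 high. 5 N per mm: 2 to 3 mm (10 to 13 N) frees the gate; above 3.8 mm (19 N) it breaks. Lane friction, 1 to 4 N, adds at the grip. Let go, the cartridge is pushed back a few mm.

How it is judged:
By the outcome, as a careful person would: the job done as asked, in the order asked, and still so for the second after the job is handed in, with the robot touching nothing.
It also fails if it takes over 61 s, if anything falls off the work surface, if the arm or the gripper's body presses on something with over 40 N, if the wrist force passes 120 N, or if a joint passes its speed limit or range.

## Working session

There is one attempt and no reset: what is moved stays moved. The work goes in short steps, Python scripts to look and compute and a tool call to move; the robot and the scene stay as the last step left them, time stands still between calls to the robot, and variables do not carry over. Pictures are saved under pics/ and viewed, and the job is handed in when it is done.

Besides the shell and the picture viewer there is one more tool, called after ">>>" as name(argument=value, ...) on one line, values as JSON. apply_moves: Moves the arm, as the interface text tells. Its arguments: {"type":"object","properties":{"rows":{"type":"array","items":{"type":"array"}}},"required":["rows"]}

```bash
mkdir -p pics; python3 - <<'E'
from bench import robot
import cv2, numpy as np
s=robot.observe(); print(s['t'],s['ee_pos'],s['orientation'],s['width'])
for n in ['scene','top']:
    p,d=robot.snapshot(n); cv2.imwrite(f'pics/{n}0.png',p[:,:,::-1]); np.savez(f'{n}0.npz',p=p,d=d,**robot.camera_params(n))
    print(n,{k:np.round(v,3).tolist() for k,v in robot.camera_params(n).items()})
E
```

```text
0.0 [0.21614173 0.47800749 0.22603957] [-6.62168288e-01 -3.07046919e+00  2.27123811e-03] 0.09205695960505816
scene {'K': [[387.44, 0.0, 256.237], [0.0, 387.44, 190.163], [0.0, 0.0, 1.0]], 'k1': -0.047, 'R': [[-0.858, 0.514, 0.017], [0.382, 0.66, -0.647], [-0.344, -0.548, -0.762]], 't': [0.501, -0.23, 1.204]}
top {'K': [[499.16, 0.0, 250.058], [0.0, 499.16, 189.227], [0.0, 0.0, 1.0]], 'k1': 0.051, 'R': [[-0.003, -1.0, -0.003], [-0.984, 0.004, -0.177], [0.177, 0.002, -0.984]], 't': [0.083, 0.596, 1.159]}
```

View pics/scene0.png

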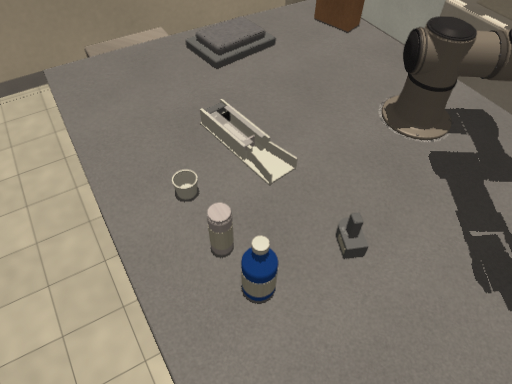

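View pics/top0.png

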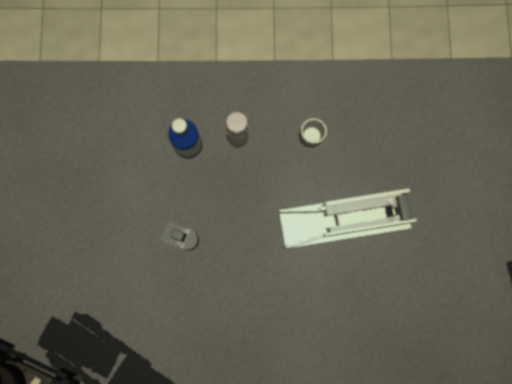

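```bash
python3 - <<'E'
import cv2, numpy as np
p=cv2.imread('pics/top0.png')
a=cv2.resize(p[205:265,140:220],(800,600),interpolation=cv2.INTER_CUBIC); cv2.imwrite('pics/ct.png',cv2.convertScaleAbs(a,alpha=1.6))
a=cv2.resize(p[170:266,270:430],(800,480),interpolation=cv2.INTER_CUBIC); cv2.imwrite('pics/dk.png',a)
E
```

```text
(no output)
```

View pics/ct.png

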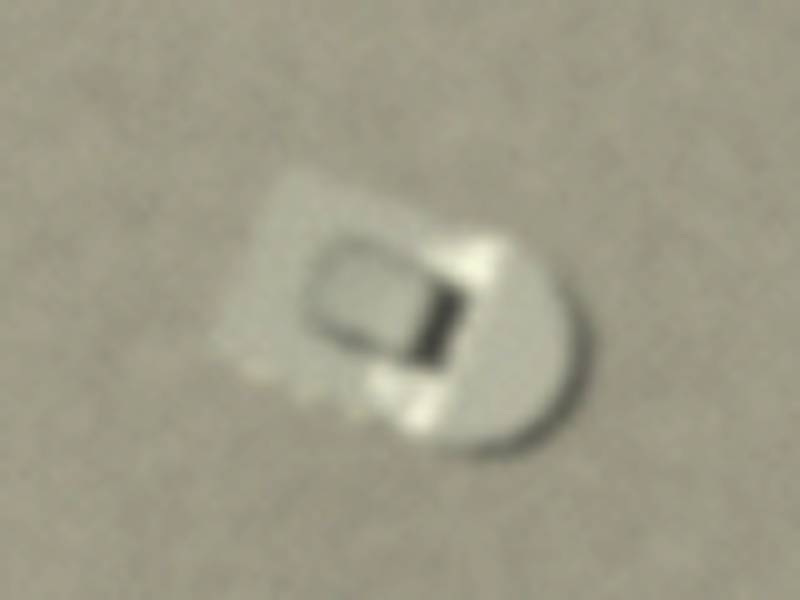

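View pics/dk.png

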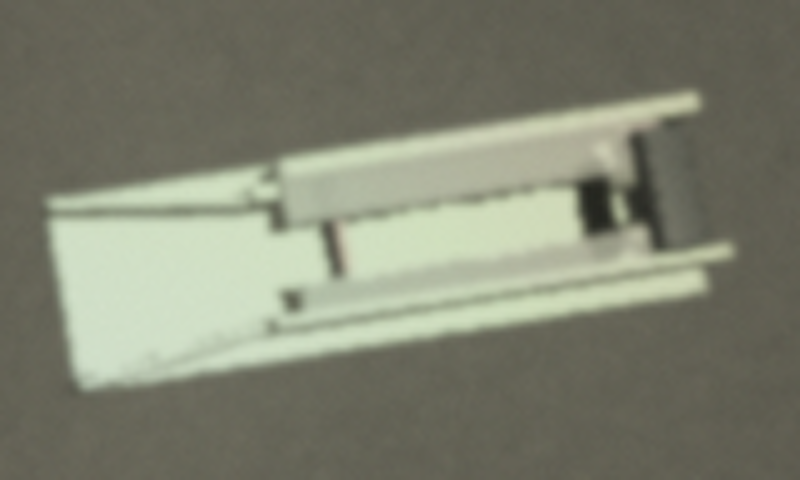

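```bash
cat > h.py <<'E'
import numpy as np, cv2
def ray(cam,uv):
    K=cam['K'];k=float(cam['k1']);uv=np.atleast_2d(uv).astype(float)
    xd=(uv-[K[0,2],K[1,2]])/[K[0,0],K[1,1]]
    x=xd.copy()
    for _ in range(20): x=xd/(1+k*(x**2).sum(1,keepdims=True))
    d=np.c_[x,np.ones(len(x))]@cam['R']
    return -cam['R'].T@cam['t'],d
def onz(cam,uv,z):
    o,d=ray(cam,uv); return o+d*((z-o[2])/d[:,2])[:,None]
def proj(cam,X):
    c=np.atleast_2d(X)@cam['R'].T+cam['t']; s=c[:,:2]/c[:,2:]
    s=s*(1+float(cam['k1'])*(s**2).sum(1,keepdims=True))
    return s*[cam['K'][0,0],cam['K'][1,1]]+[cam['K'][0,2],cam['K'][1,2]]
E
python3 - <<'E'
from h import *
c=np.load('top0.npz')
f=lambda a,z,ox,oy,s: np.round(onz(c,np.array(a)/s+[ox,oy]-(0.5-0.5/s),z),4)
print('grip',f([[370,297]],.096,140,205,10))
print('body tail corners, nose',f([[290,172],[215,340],[575,340]],.04,140,205,10))
print('dock wall tops mouth', f([[48,200],[78,388]],.04,270,170,5),'end',f([[700,95],[735,250]],.053,270,170,5))
print('gate',f([[328,225],[340,275]],.045,270,170,5),'plate',f([[580,185],[585,238]],.042,270,170,5))
print('cover L/R front',f([[280,225],[290,300]],.054,270,170,5))
print('bottle can cup',f([[179,126]],.17,0,0,1),f([[236,122]],.13,0,0,1),f([[313,130]],.05,0,0,1))
E
```

```text
grip [[0.4841 0.2507 0.096 ]]
body tail corners, nose [[0.5195 0.2792 0.04  ]
 [0.4789 0.2961 0.04  ]
 [0.4785 0.2095 0.04  ]]
dock wall tops mouth [[ 0.5482  0.0104  0.04  ]
 [ 0.4571 -0.0028  0.04  ]] end [[ 0.5968 -0.3042  0.053 ]
 [ 0.5215 -0.3162  0.053 ]]
gate [[ 0.5349 -0.1245  0.045 ]
 [ 0.5107 -0.1295  0.045 ]] plate [[ 0.5546 -0.2475  0.042 ]
 [ 0.5287 -0.2485  0.042 ]]
cover L/R front [[ 0.5338 -0.1     0.054 ]
 [ 0.4978 -0.1037  0.054 ]]
bottle can cup [[0.72   0.2397 0.17  ]] [[0.7419 0.1133 0.13  ]] [[ 0.7461 -0.0756  0.05  ]]
```

```bash
cat >> h.py <<'E'
from scipy.spatial.transform import Rotation as Ro
def yawx(s):
    x=Ro.from_rotvec(s['orientation']).as_matrix()[:,0]; return np.arctan2(x[1],x[0])
def plan(s,target,yaw,n,w):
    """rows: world straight line, even turn; tool down; shift applied before turn in row"""
    p=np.array(s['ee_pos']);y0=yawx(s);dy=(yaw-y0+np.pi)%(2*np.pi)-np.pi
    D=(np.array(target)-p)/n
    for i in range(n):
        y=y0+dy*i/n
        X=np.array([np.cos(y),np.sin(y),0]);Y=np.array([np.sin(y),-np.cos(y),0])
        print([w,[round(v*1000,1) for v in (D@X,D@Y,-D[2])],round(-dy/n,3)])
E
python3 - <<'E'
from h import *; from bench import robot
s=robot.observe(); R=Ro.from_rotvec(s['orientation']).as_matrix();print(R.round(3),np.degrees(yawx(s)))
plan(s,[.46,.25,.23],np.radians(72),10,91)
E
```

```text
[[-0.911  0.412 -0.001]
 [ 0.412  0.911 -0.001]
 [ 0.    -0.001 -1.   ]] 155.65944226300311
[91, [np.float64(-31.6), np.float64(-10.7), np.float64(-0.4)], np.float64(0.146)]
[91, [np.float64(-32.8), np.float64(-6.0), np.float64(-0.4)], np.float64(0.146)]
[91, [np.float64(-33.4), np.float64(-1.2), np.float64(-0.4)], np.float64(0.146)]
[91, [np.float64(-33.2), np.float64(3.7), np.float64(-0.4)], np.float64(0.146)]
[91, [np.float64(-32.3), np.float64(8.5), np.float64(-0.4)], np.float64(0.146)]
[91, [np.float64(-30.7), np.float64(13.1), np.float64(-0.4)], np.float64(0.146)]
[91, [np.float64(-28.5), np.float64(17.4), np.float64(-0.4)], np.float64(0.146)]
[91, [np.float64(-25.6), np.float64(21.4), np.float64(-0.4)], np.float64(0.146)]
[91, [np.float64(-22.3), np.float64(24.9), np.float64(-0.4)], np.float64(0.146)]
[91, [np.float64(-18.4), np.float64(27.9), np.float64(-0.4)], np.float64(0.146)]
```

>>> apply_moves(rows=[[91,[-32,-11,0],0.146],[91,[-33,-6,0],0.146],[91,[-33,-1,0],0.146],[91,[-33,4,0],0.146],[91,[-32,8,0],0.146],[91,[-31,13,0],0.146],[91,[-28,17,0],0.146],[91,[-26,21,0],0.146],[91,[-22,25,0],0.146],[91,[-18,28,0],0.146]])

```text
t: 1.1
ee_pos: [0.4601, 0.2497, 0.2264]
orientation: [-2.547, -1.839, 0.001]
ft_force: [-0.1, -0.8, 1.0]
width: 0.0915
```

```bash
cat >> h.py <<'E'
def snap(robot,n,tag):
    c=robot.camera_params(n); p,d=robot.snapshot(n); cv2.imwrite(f'pics/{tag}.png',p[:,:,::-1]); np.savez(f'{tag}.npz',p=p,d=d,**c); return p,d,c
E
python3 - <<'E'
from h import *; from bench import robot
s=robot.observe(); print(s['t'],s['ee_pos'],np.degrees(yawx(s)),s['joint_vel'].round(3) if hasattr(s['joint_vel'],'round') else s['joint_vel'])
p,d,c=snap(robot,'wrist','w1'); print(c)
E
```

```text
1.1 [0.46012594 0.24965107 0.2263815 ] 71.6587019316139 [-0.583  0.187 -0.275  0.002  0.085  0.869]
{'K': array([[304.61328125,   0.        , 256.20943634],
       [  0.        , 304.61328125, 186.47075147],
       [  0.        ,   0.        ,   1.        ]]), 'k1': 0.012363058255693745, 'R': array([[ 0.9490041 , -0.31525794, -0.00191222],
       [-0.30112173, -0.90821355,  0.29064386],
       [-0.09336449, -0.2752464 , -0.95682939]]), 't': array([-0.35643478,  0.32989004,  0.50266031])}
```

View pics/w1.png

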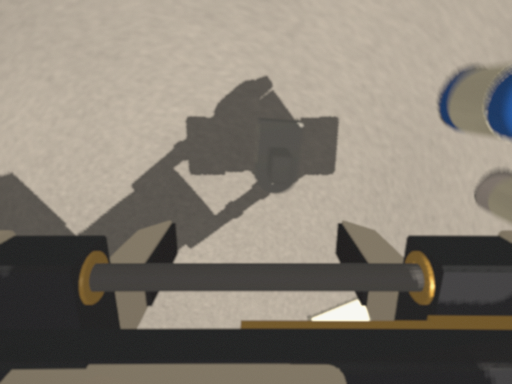

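```bash
python3 - <<'E'
from h import *; from bench import robot
s=robot.observe(); print(s['t'],s['ee_pos'],np.degrees(yawx(s)),np.round(s['joint_vel'],3))
p,d,c=snap(robot,'wrist','w2'); print(-c['R'].T@c['t'])
a=p[100:220,180:340,::-1]; a=cv2.resize(a,(800,600),interpolation=cv2.INTER_CUBIC).astype(float)
cv2.imwrite('pics/w2c.png',np.clip(255*(a/255)**.6*1.2,0,255).astype(np.uint8))
E
```

```text
1.15 [0.46371764 0.24667634 0.2262738 ] 71.088772034955 [ 0.056 -0.018  0.039  0.014 -0.006 -0.16 ]
[0.48843821 0.32262778 0.38419408]
```

View pics/w2c.png

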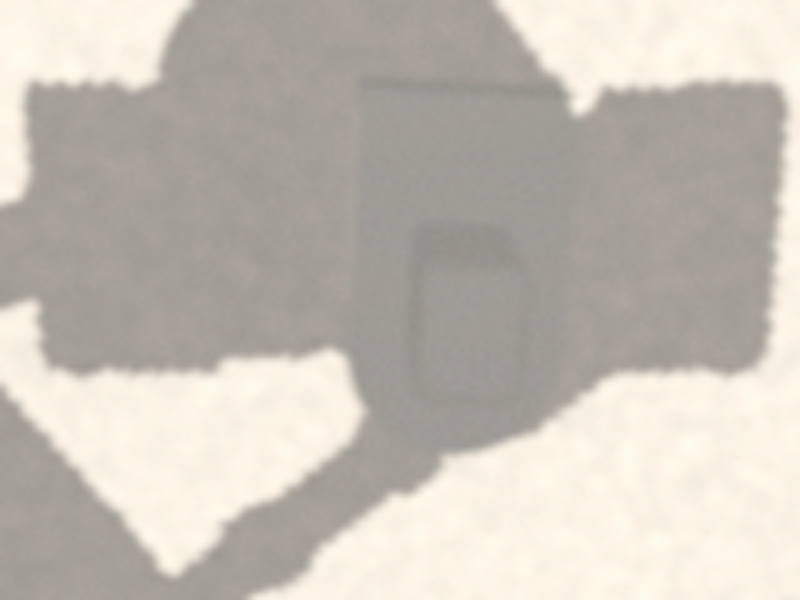

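```bash
python3 - <<'E'
from h import *
c=np.load('w2.npz')
f=lambda a,z: onz(c,np.array(a)/5+[180,100]-.4,z)[:,:2]
g=f([[418,263],[520,263],[526,403],[413,401]],.096); print(g.round(4),g.mean(0))
h=(g[2]+g[3]-g[0]-g[1])/2; print('len',np.linalg.norm(h),np.degrees(np.arctan2(h[1],h[0])),'w',np.linalg.norm(g[1]-g[0]))
b=f([[361,90],[565,95],[357,350],[578,350]],.04);print(b.round(4))
for i,j in((0,2),(1,3)): v=b[j]-b[i];print(np.degrees(np.arctan2(v[1],v[0])))
v=b[1]-b[0];print(np.degrees(np.arctan2(v[1],v[0]))-90,np.linalg.norm(v))
E
```

```text
[[0.4777 0.2697]
 [0.4961 0.2633]
 [0.4889 0.2364]
 [0.468  0.244 ]] [0.48269129 0.25333541]
len 0.027614774234846404 -107.79355562447805 w 0.01950545442600673
[[0.476  0.3001]
 [0.5183 0.2844]
 [0.4557 0.2446]
 [0.5042 0.2279]]
-110.09614666435029
-103.95874694134751
-110.34293386199674 0.04511243727283339
```

```bash
python3 - <<'E'
from h import *; from bench import robot
s=robot.observe(); print(s['t'],s['ee_pos'],np.degrees(yawx(s)),np.round(s['joint_vel'],3))
plan(s,[.4835,.252,.12],np.radians(72.1),3,91)
E
```

```text
1.2 [0.46186785 0.24825661 0.22615966] 71.59439254603363 [ 0.059 -0.018  0.036  0.031  0.013 -0.078]
[91, [np.float64(3.5), np.float64(6.4), np.float64(35.4)], np.float64(-0.003)]
[91, [np.float64(3.4), np.float64(6.5), np.float64(35.4)], np.float64(-0.003)]
[91, [np.float64(3.4), np.float64(6.5), np.float64(35.4)], np.float64(-0.003)]
```

>>> apply_moves(rows=[[91,[3.5,6.5,35],-0.003],[91,[3.5,6.5,35],-0.003],[91,[3.5,6.5,35],-0.003],[91,[0,0,0],0],[91,[0,0,0],0]])

```text
t: 1.7
ee_pos: [0.4807, 0.2552, 0.1219]
orientation: [-2.532, -1.859, 0.002]
ft_force: [-0.2, 0.3, 1.1]
width: 0.0909
```

```bash
python3 - <<'E'
from h import *; from bench import robot
s=robot.observe(); print(s['t'],s['ee_pos'],np.degrees(yawx(s)),np.round(s['joint_vel'],3))
plan(s,[.4835,.252,.057],np.radians(72.1),3,91)
snap(robot,'wrist','w3')
E
```

```text
1.7 [0.48069134 0.25518579 0.12192069] 72.58352366870852 [-0.    -0.039 -0.027 -0.001  0.     0.002]
[91, [np.float64(-0.7), np.float64(1.2), np.float64(21.6)], np.float64(0.003)]
[91, [np.float64(-0.7), np.float64(1.2), np.float64(21.6)], np.float64(0.003)]
[91, [np.float64(-0.7), np.float64(1.2), np.float64(21.6)], np.float64(0.003)]
```

View pics/w3.png

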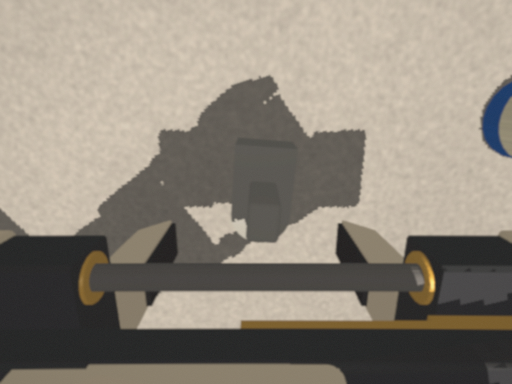

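>>> apply_moves(rows=[[91,[-0.7,1.2,22],0.003],[91,[-0.7,1.2,22],0.003],[91,[-0.7,1.2,21],0.003],[91,[0,0,0],0],[91,[0,0,0],0]])

```text
t: 2.25
ee_pos: [0.4848, 0.2523, 0.0586]
orientation: [2.541, 1.847, 0.004]
ft_force: [0.2, 0.0, 0.3]
width: 0.091
```

```bash
python3 - <<'E'
from h import *; from bench import robot
s=robot.observe(); print(s['t'],s['ee_pos'],np.degrees(yawx(s)),s['ft_force'])
snap(robot,'wrist','w4')
E
```

```text
2.25 [0.48481774 0.25228125 0.05861646] 72.0312695360696 [0.23865487 0.00381158 0.31213338]
```

View pics/w4.png

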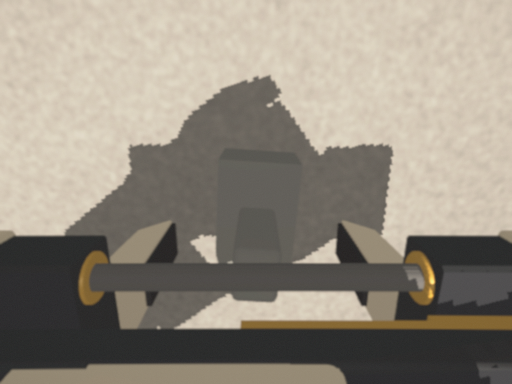

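>>> apply_moves(rows=[[15,[0,0,0],0],[15,[0,0,0],0],[15,[0,0,0],0],[15,[0,0,0],0],[15,[0,0,0],0],[15,[0,0,0],0],[15,[0,0,0],0],[15,[0,0,0],0]])

```text
t: 3.1
ee_pos: [0.484, 0.2518, 0.0567]
orientation: [-2.541, -1.847, 0.0]
ft_force: [-0.5, -0.1, -0.3]
width: 0.0317
```

>>> apply_moves(rows=[[5,[0,0,0],0],[5,[0,0,0],0],[5,[0,0,0],0],[5,[0,0,0],0]])

```text
t: 3.5
ee_pos: [0.4841, 0.2518, 0.0567]
orientation: [-2.541, -1.847, -0.0]
ft_force: [-0.1, -0.7, -0.2]
width: 0.0219
```

>>> apply_moves(rows=[[5,[0,0,-15],0],[5,[0,0,-40],0],[5,[0,0,-45],0],[5,[0,0,-40],0],[5,[0,0,-20],0],[5,[0,0,0],0]])

```text
t: 4.1
ee_pos: [0.4853, 0.2523, 0.2196]
orientation: [2.54, 1.846, 0.009]
ft_force: [0.9, 0.0, -3.1]
width: 0.0221
```

```bash
python3 - <<'E'
from h import *; from bench import robot
s=robot.observe(); print(s['t'],s['ee_pos'],np.degrees(yawx(s)),s['ft_force'],s['width'])
plan(s,[.555,-.25,.24],np.radians(100.2),14,5)
E
```

```text
4.1 [0.48533591 0.25225817 0.21963718] 72.01346075768582 [ 0.85002971  0.03911207 -3.08279291] 0.022112969740342665
[5, [np.float64(-32.6), np.float64(15.8), np.float64(-1.5)], np.float64(-0.035)]
[5, [np.float64(-33.1), np.float64(14.7), np.float64(-1.5)], np.float64(-0.035)]
[5, [np.float64(-33.6), np.float64(13.5), np.float64(-1.5)], np.float64(-0.035)]
[5, [np.float64(-34.1), np.float64(12.3), np.float64(-1.5)], np.float64(-0.035)]
[5, [np.float64(-34.5), np.float64(11.1), np.float64(-1.5)], np.float64(-0.035)]
[5, [np.float64(-34.8), np.float64(9.9), np.float64(-1.5)], np.float64(-0.035)]
[5, [np.float64(-35.2), np.float64(8.6), np.float64(-1.5)], np.float64(-0.035)]
[5, [np.float64(-35.5), np.float64(7.4), np.float64(-1.5)], np.float64(-0.035)]
[5, [np.float64(-35.7), np.float64(6.2), np.float64(-1.5)], np.float64(-0.035)]
[5, [np.float64(-35.9), np.float64(4.9), np.float64(-1.5)], np.float64(-0.035)]
[5, [np.float64(-36.0), np.float64(3.6), np.float64(-1.5)], np.float64(-0.035)]
[5, [np.float64(-36.1), np.float64(2.4), np.float64(-1.5)], np.float64(-0.035)]
[5, [np.float64(-36.2), np.float64(1.1), np.float64(-1.5)], np.float64(-0.035)]
[5, [np.float64(-36.2), np.float64(-0.2), np.float64(-1.5)], np.float64(-0.035)]
```

>>> apply_moves(rows=[[5,[-33,16,-1.5],-0.035],[5,[-33,15,-1.5],-0.035],[5,[-34,13,-1.5],-0.035],[5,[-34,12,-1.5],-0.035],[5,[-34,11,-1.5],-0.035],[5,[-35,10,-1.5],-0.035],[5,[-35,9,-1.5],-0.035],[5,[-35,7,-1.5],-0.035],[5,[-36,6,-1.5],-0.035],[5,[-36,5,-1.5],-0.035]])

```text
t: 5.1
ee_pos: [0.5322, -0.1082, 0.2293]
orientation: [-2.177, -2.26, 0.002]
ft_force: [0.8, -0.1, -2.9]
width: 0.0218
```

>>> apply_moves(rows=[[5,[-36,4,-1.5],-0.035],[5,[-36,2,-1.5],-0.035],[5,[-36,1,-1.5],-0.035],[5,[-36,0,-1.5],-0.035],[5,[0,0,0],0],[5,[0,0,0],0]])

```text
t: 5.7
ee_pos: [0.552, -0.2501, 0.2349]
orientation: [-2.017, -2.402, 0.0]
ft_force: [-0.2, 0.5, -3.6]
width: 0.0219
```

```bash
python3 - <<'E'
from h import *; from bench import robot
s=robot.observe(); print(s['t'],s['ee_pos'],np.degrees(yawx(s)),s['ft_force'],s['width'],np.round(s['joint_vel'],3))
snap(robot,'wrist','w5')
E
```

```text
5.7 [ 0.55196097 -0.25009013  0.23493991] 99.96977691260258 [-0.18840638  0.50845218 -3.63497336] 0.021865263458983115 [ 0.033 -0.024  0.012  0.004  0.005  0.006]
```

View pics/w5.png

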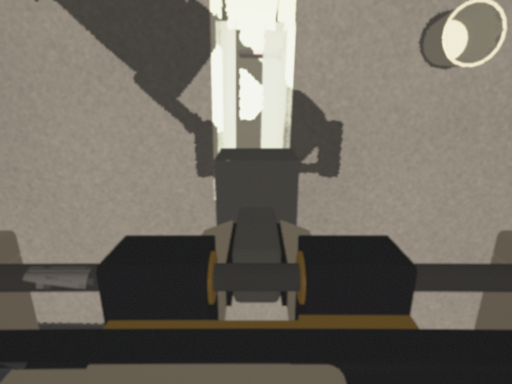

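```bash
python3 - <<'E'
import cv2
p=cv2.imread('pics/w5.png')
cv2.imwrite('pics/w5c.png',cv2.resize(p[0:150,190:320],(520,600),interpolation=cv2.INTER_CUBIC))
E
```

```text
(no output)
```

View pics/w5c.png

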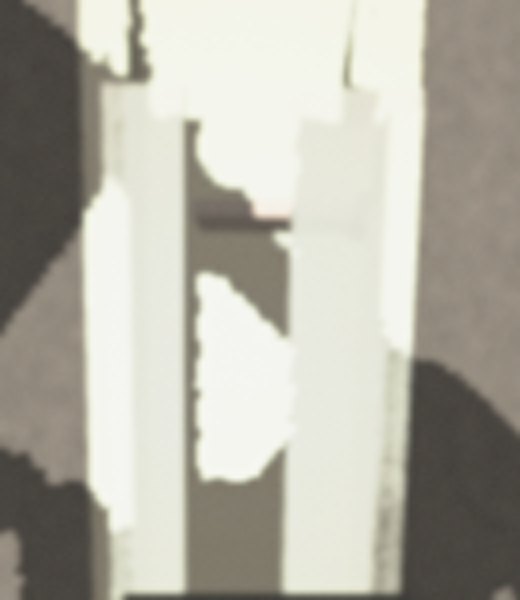

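```bash
python3 - <<'E'
from h import *
c=np.load('w5.npz')
f=lambda a,z: onz(c,np.array(a)/4+[190,0]-.375,z)[:,:2]
an=lambda v:np.degrees(np.arctan2(v[1],v[0]))
L=f([[183,125],[185,590]],.054);R=f([[300,125],[283,590]],.054)
print(L.round(4),R.round(4),an(L[1]-L[0]),an(R[1]-R[0]))
n=lambda v:v/np.linalg.norm(v)
print('slot w',np.linalg.norm(L[0]-R[0]),np.linalg.norm(L[1]-R[1]),'centre',(L+R)/2)
m=(L+R)/2;print(an(m[1]-m[0]))
print('gate',f([[200,213],[290,218]],.045).round(4))
print('cover front',f([[110,85],[345,90]],.054).round(4))
print('outer wall bottoms',f([[76,30],[95,560]],0).round(4),f([[428,30],[405,560]],0).round(4))
E
python3 - <<'E'
import cv2
p=cv2.imread('pics/scene0.png')
cv2.imwrite('pics/sd.png',cv2.resize(p[95:185,190:305],(766,600),interpolation=cv2.INTER_CUBIC))
E
```

```text
[[ 0.5057 -0.1148]
 [ 0.5242 -0.2307]] [[ 0.5347 -0.1097]
 [ 0.5512 -0.2259]] -80.94386428676381 -81.91914184318777
slot w 0.0294196170438665 0.02742143211865779 centre [[ 0.52020427 -0.1122222 ]
 [ 0.53769701 -0.22831947]]
-81.43152210522625
gate [[ 0.5124 -0.1331]
 [ 0.536  -0.1302]]
cover front [[ 0.4864 -0.109 ]
 [ 0.5443 -0.1   ]]
outer wall bottoms [[ 0.4667 -0.0868]
 [ 0.4919 -0.2355]] [[ 0.5657 -0.0696]
 [ 0.5902 -0.2182]]
```

View pics/sd.png

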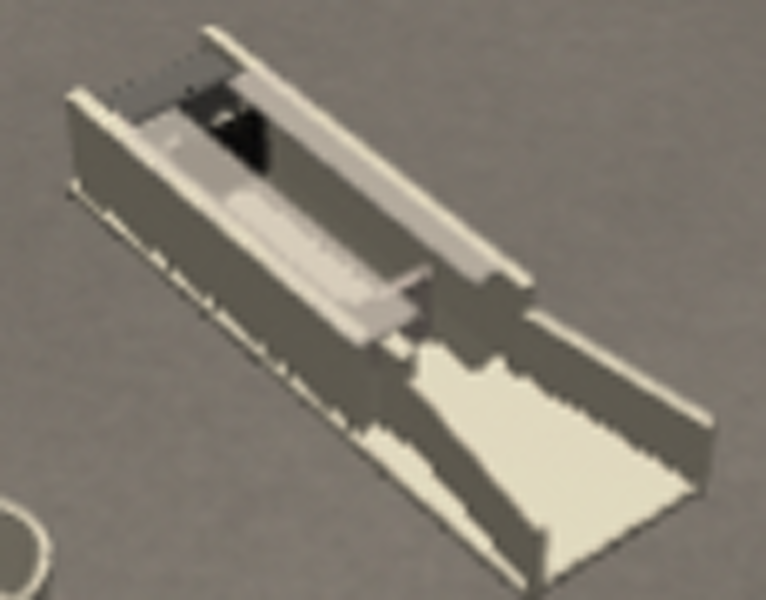

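```bash
python3 - <<'E'
from h import *; from bench import robot
s=robot.observe(); print(s['t'],s['ee_pos'],np.degrees(yawx(s)))
plan(s,[.510,-.047,.13],np.radians(99.1),6,5)
E
```

```text
5.75 [ 0.55214023 -0.24926489  0.23556169] 100.0448488359544
[5, [np.float64(34.4), np.float64(-1.0), np.float64(17.6)], np.float64(0.003)]
[5, [np.float64(34.4), np.float64(-1.1), np.float64(17.6)], np.float64(0.003)]
[5, [np.float64(34.4), np.float64(-1.2), np.float64(17.6)], np.float64(0.003)]
[5, [np.float64(34.4), np.float64(-1.3), np.float64(17.6)], np.float64(0.003)]
[5, [np.float64(34.4), np.float64(-1.4), np.float64(17.6)], np.float64(0.003)]
[5, [np.float64(34.4), np.float64(-1.5), np.float64(17.6)], np.float64(0.003)]
```

>>> apply_moves(rows=[[5,[34.4,-1,17.5],0.003],[5,[34.4,-1,17.5],0.003],[5,[34.4,-1.2,17.5],0.003],[5,[34.4,-1.3,17.5],0.003],[5,[34.4,-1.4,17.5],0.003],[5,[34.4,-1.5,17.5],0.003],[5,[0,0,0],0],[5,[0,0,0],0],[5,[0,0,0],0]])

```text
t: 6.65
ee_pos: [0.5114, -0.0478, 0.1332]
orientation: [2.038, 2.39, 0.001]
ft_force: [0.6, -0.5, -3.0]
width: 0.0219
```

```bash
python3 - <<'E'
from h import *; from bench import robot
s=robot.observe(); print(s['t'],s['ee_pos'],np.degrees(yawx(s)),s['ft_force'])
for n in ['scene','top','wrist']:
  p,d,c=snap(robot,n,n+'6')
  if n=='scene': a=p[60:195,180:330]
  if n=='top': a=p[170:266,250:410]
  if n=='wrist': a=p[:,100:420]
  cv2.imwrite(f'pics/{n}6c.png',cv2.resize(a[:,:,::-1],None,fx=500/a.shape[0],fy=500/a.shape[0],interpolation=cv2.INTER_CUBIC))
E
```

```text
6.65 [ 0.51142955 -0.04776251  0.13316732] 99.0900712166131 [ 0.62825541 -0.50780204 -2.96404708]
```

View pics/scene6c.png

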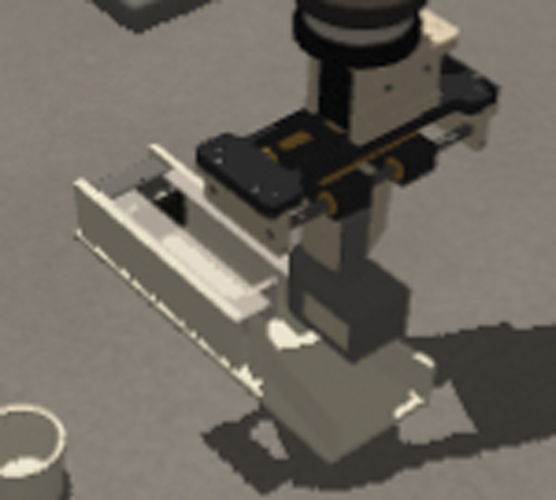

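View pics/wrist6c.png

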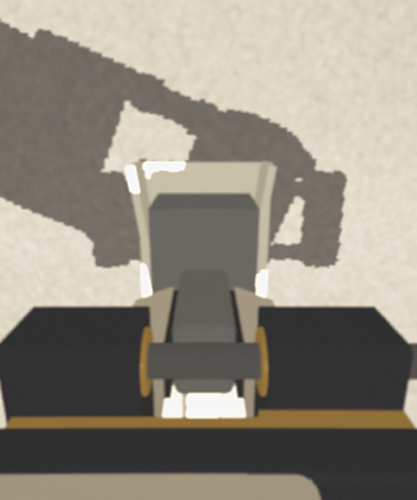

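View pics/top6c.png

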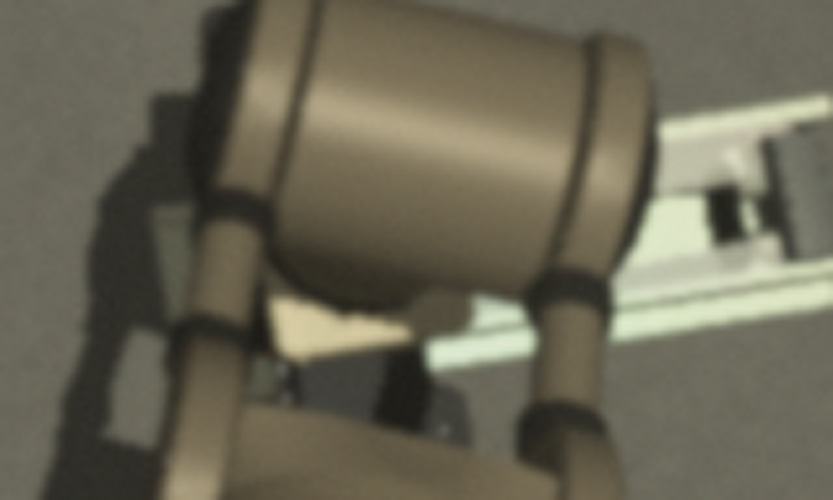

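```bash
python3 - <<'E'
from h import *
c=np.load('wrist6.npz');k=384/500
f=lambda a,z: onz(c,np.array(a)*k+[100,0],z)[:,:2]
print('mouth outer tops', f([[124,165],[276,163]],.04).round(4), f([[124,165],[276,163]],.04).mean(0))
z0=.1332-.057+.04
t=f([[152,196],[254,196],[149,208],[260,208]],z0);print('cart tail',t.round(4))
b=f([[149,206],[260,206],[149,265],[261,265]],z0); print(b.round(4))
E
```

```text
mouth outer tops [[ 0.4536 -0.0023]
 [ 0.547   0.0137]] [0.50030486 0.00569713]
cart tail [[ 0.4808 -0.0039]
 [ 0.5257  0.0031]
 [ 0.4802 -0.0095]
 [ 0.5294 -0.0018]]
[[ 0.4801 -0.0086]
 [ 0.5292 -0.0009]
 [ 0.4833 -0.0366]
 [ 0.5352 -0.0284]]
```

>>> apply_moves(rows=[[5,[0,-0.5,25],-0.003],[5,[0,-0.5,25],0],[5,[0,-0.3,14],0],[5,[0,0,3],0],[5,[0,0,0],0],[5,[0,0,0],0]])

```text
t: 7.4
ee_pos: [0.5105, -0.0484, 0.0666]
orientation: [2.035, 2.391, 0.001]
ft_force: [-0.2, 0.0, -2.2]
width: 0.0217
```

>>> apply_moves(rows=[[5,[0,0,1],0],[5,[0,0,1],0],[5,[0,0,1],0],[5,[0,0,0],0]])

```text
t: 7.8
ee_pos: [0.5099, -0.048, 0.063]
orientation: [2.035, 2.393, 0.001]
ft_force: [0.3, 0.1, -1.6]
width: 0.0218
```

>>> apply_moves(rows=[[5,[0,0,0.3],0],[5,[0,0,0],0]])

```text
t: 8.0
ee_pos: [0.51, -0.048, 0.0629]
orientation: [2.035, 2.392, 0.001]
ft_force: [-1.2, 0.5, 3.5]
width: 0.0218
```

```bash
python3 - <<'E'
from h import *; from bench import robot
s=robot.observe(); print(s['t'],s['ee_pos'],np.degrees(yawx(s)),s['ft_force'])
for n in ['scene','wrist']:
  p,d,c=snap(robot,n,n+'7')
  if n=='scene': a=p[60:195,180:330]
  if n=='wrist': a=p[:,100:420]
  cv2.imwrite(f'pics/{n}7c.png',cv2.resize(a[:,:,::-1],None,fx=500/a.shape[0],fy=500/a.shape[0],interpolation=cv2.INTER_CUBIC))
s=robot.observe(); print(s['ft_force'])
E
```

```text
8.0 [ 0.51001018 -0.04797217  0.06290735] 99.23076608726319 [-1.1965542   0.46844895  3.54782761]
[-1.1480944   0.26375155  4.46489946]
```

View pics/scene7c.png

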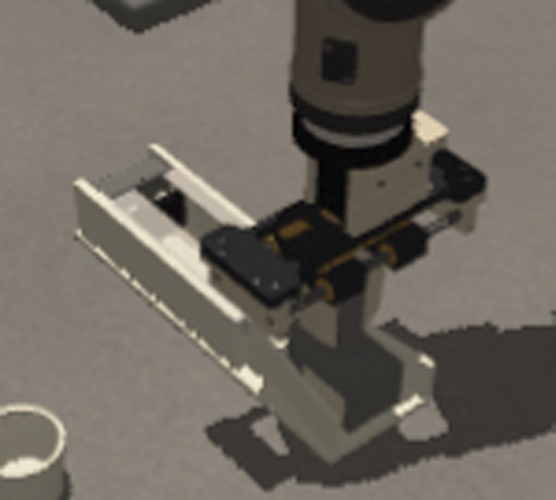

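View pics/wrist7c.png

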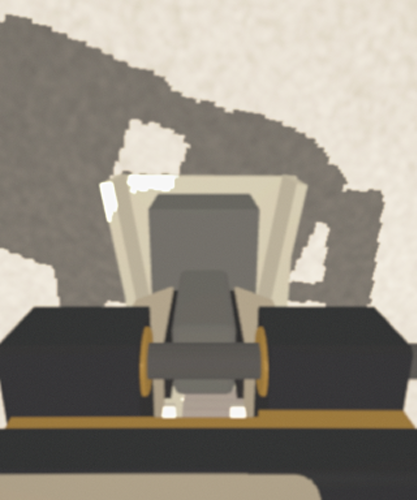

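>>> apply_moves(rows=[[5,[0,0,-0.15],0],[5,[-5,0,0],0],[5,[-5,0,0],0],[5,[-5,0,0],0],[5,[-5,0,0],0],[5,[-5,0,0],0],[5,[-5,0,0],0]])

```text
t: 8.8
ee_pos: [0.515, -0.0781, 0.0629]
orientation: [2.035, 2.392, 0.001]
ft_force: [-0.0, 1.9, 6.9]
width: 0.022
```

>>> apply_moves(rows=[[5,[-5,0,-0.2],0],[5,[-5,0,0],0],[5,[-5,0,0],0],[5,[-5,0,0],0]])

```text
t: 9.2
ee_pos: [0.5178, -0.0972, 0.063]
orientation: [-2.036, -2.392, -0.001]
ft_force: [-0.9, 4.7, 7.2]
width: 0.0221
```

>>> apply_moves(rows=[[5,[-5,0,0],0],[5,[-5,0,0],0],[5,[-5,0,0],0],[5,[-5,0,0],0]])

```text
t: 9.6
ee_pos: [0.5199, -0.1164, 0.063]
orientation: [-2.034, -2.391, 0.0]
ft_force: [-4.6, 6.0, 11.8]
width: 0.0217
```

>>> apply_moves(rows=[[5,[0,0,-0.4],0],[5,[-4,0,0],0],[5,[-4,0,0],0]])

```text
t: 9.9
ee_pos: [0.5208, -0.1243, 0.063]
orientation: [-2.033, -2.39, 0.001]
ft_force: [-4.5, 4.4, 7.6]
width: 0.0219
```

>>> apply_moves(rows=[[5,[-5,0,-0.3],0],[5,[-5,0,0],0],[5,[-5,0,0],0],[5,[-5,0,0],0]])

```text
t: 10.3
ee_pos: [0.524, -0.1445, 0.063]
orientation: [-2.033, -2.39, 0.002]
ft_force: [-4.5, 1.9, 5.7]
width: 0.0218
```

>>> apply_moves(rows=[[5,[-5,0,-0.1],0],[5,[-5,0,0],0],[5,[-5,0,0],0],[5,[-5,0,0],0]])

```text
t: 10.7
ee_pos: [0.5282, -0.1648, 0.063]
orientation: [-2.035, -2.392, 0.001]
ft_force: [-2.4, 1.5, -0.3]
width: 0.0216
```

>>> apply_moves(rows=[[5,[-5,0,0],0],[5,[-5,0,0],0],[5,[-5,0,0],0],[5,[-5,0,0],0],[5,[-5,0,0],0]])

```text
t: 11.2
ee_pos: [0.5326, -0.1895, 0.0633]
orientation: [-2.035, -2.393, 0.0]
ft_force: [-2.8, 0.4, -2.8]
width: 0.0223
```

```bash
python3 - <<'E'
from h import *; from bench import robot
s=robot.observe(); print(s['t'],s['ee_pos'],np.degrees(yawx(s)),s['ft_force'])
for n in ['scene','wrist']:
  p,d,c=snap(robot,n,n+'8')
  if n=='scene': a=p[60:195,180:330]
  if n=='wrist': a=p[:,100:420]
  cv2.imwrite(f'pics/{n}8c.png',cv2.resize(a[:,:,::-1],None,fx=500/a.shape[0],fy=500/a.shape[0],interpolation=cv2.INTER_CUBIC))
s=robot.observe(); print(s['ft_force'])
E
```

```text
11.2 [ 0.53257143 -0.18950181  0.06333892] 99.23045206881567 [-2.81134203  0.39509709 -2.84957065]
[-3.57131054 -1.06955806 -4.20438823]
```

View pics/scene8c.png

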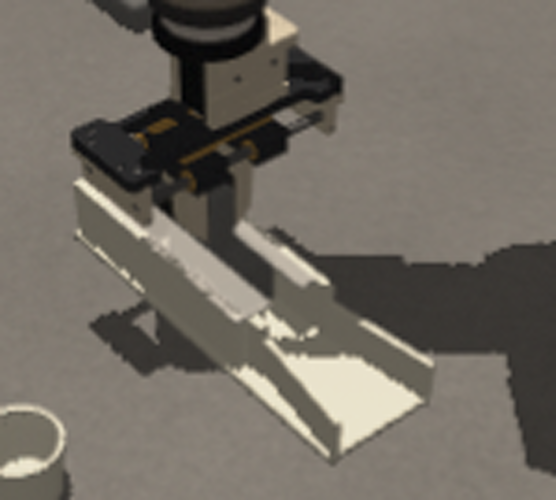

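View pics/wrist8c.png

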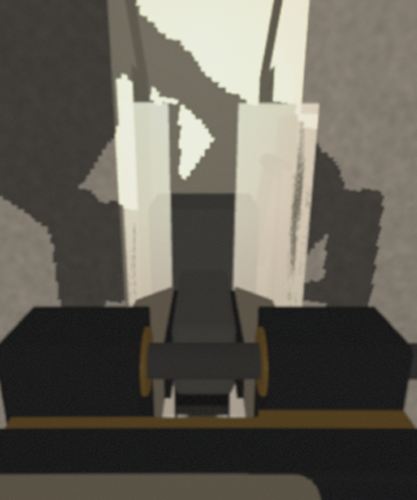

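>>> apply_moves(rows=[[5,[-3,0,0.2],0],[5,[-3,0,0.1],0],[5,[-3,0,0],0]])

```text
t: 11.6
ee_pos: [0.5341, -0.1981, 0.0632]
orientation: [-2.035, -2.393, -0.0]
ft_force: [-3.2, -0.3, -2.5]
width: 0.0214
```

>>> apply_moves(rows=[[5,[-2,0,0],0],[5,[-2,0,0],0],[5,[0,0,0],0]])

```text
t: 11.9
ee_pos: [0.5348, -0.2023, 0.0633]
orientation: [2.035, 2.392, -0.0]
ft_force: [-2.4, -0.6, -2.7]
width: 0.0219
```

>>> apply_moves(rows=[[5,[-1,0,0.2],0],[5,[-1,0,0],0],[5,[0,0,0],0]])

```text
t: 12.2
ee_pos: [0.5351, -0.204, 0.063]
orientation: [2.036, 2.393, 0.0]
ft_force: [-2.9, 0.7, -3.0]
width: 0.0216
```

>>> apply_moves(rows=[[5,[-1,0,0.1],0],[5,[-1,0,0],0],[5,[0,0,0],0]])

```text
t: 12.5
ee_pos: [0.5355, -0.2061, 0.063]
orientation: [2.035, 2.393, 0.0]
ft_force: [-3.2, 0.7, -1.6]
width: 0.0222
```

>>> apply_moves(rows=[[5,[-1,0,0],0],[5,[-1,0,0],0],[5,[0,0,0],0]])

```text
t: 12.8
ee_pos: [0.5358, -0.2081, 0.063]
orientation: [2.035, 2.393, 0.0]
ft_force: [-3.5, 0.2, -1.0]
width: 0.0223
```

>>> apply_moves(rows=[[5,[-1,0,0],0],[5,[0,0,0],0]])

```text
t: 13.0
ee_pos: [0.5359, -0.209, 0.063]
orientation: [2.036, 2.393, 0.0]
ft_force: [-3.8, -0.4, -1.7]
width: 0.0218
```

>>> apply_moves(rows=[[5,[-1,0,0],0],[5,[0,0,0],0]])

```text
t: 13.2
ee_pos: [0.5361, -0.21, 0.063]
orientation: [2.035, 2.393, 0.0]
ft_force: [-2.9, 0.2, -0.4]
width: 0.0218
```

>>> apply_moves(rows=[[5,[-1,0,0],0],[5,[0,0,0],0]])

```text
t: 13.4
ee_pos: [0.5362, -0.2109, 0.063]
orientation: [2.036, 2.393, 0.0]
ft_force: [-3.5, 0.6, -0.7]
width: 0.0216
```

>>> apply_moves(rows=[[5,[-1,0,0],0],[5,[0,0,0],0]])

```text
t: 13.6
ee_pos: [0.5364, -0.212, 0.063]
orientation: [2.035, 2.393, 0.0]
ft_force: [-3.5, 0.2, -0.5]
width: 0.0215
```

>>> apply_moves(rows=[[5,[-1,0,0],0],[5,[0,0,0],0]])

```text
t: 13.8
ee_pos: [0.5365, -0.2129, 0.063]
orientation: [2.036, 2.393, 0.0]
ft_force: [-3.3, 1.0, -0.4]
width: 0.0216
```

>>> apply_moves(rows=[[5,[-1,0,0],0],[5,[0,0,0],0]])

```text
t: 14.0
ee_pos: [0.5367, -0.2139, 0.063]
orientation: [2.035, 2.393, 0.0]
ft_force: [-3.0, -0.4, -1.4]
width: 0.0219
```

>>> apply_moves(rows=[[5,[-0.5,0,0],0],[5,[0,0,0],0]])

```text
t: 14.2
ee_pos: [0.5368, -0.2143, 0.063]
orientation: [2.036, 2.393, 0.0]
ft_force: [-4.3, -0.7, -0.7]
width: 0.022
```

>>> apply_moves(rows=[[5,[-1,0,0],0],[5,[0,0,0],0]])

```text
t: 14.4
ee_pos: [0.5369, -0.2153, 0.063]
orientation: [-2.036, -2.393, -0.0]
ft_force: [-2.6, 0.8, 0.3]
width: 0.0218
```

```bash
python3 - <<'E'
from h import *; from bench import robot
s=robot.observe(); print(s['t'],s['ee_pos'],np.degrees(yawx(s)),s['ft_force'])
for n in ['top','wrist','scene']:
  p,d,c=snap(robot,n,n+'9')
  if n=='scene': a=p[80:195,180:330]
  if n=='top': a=p[170:266,270:430]
  if n=='wrist': a=p[60:340,160:360]
  cv2.imwrite(f'pics/{n}9c.png',cv2.resize(a[:,:,::-1],None,fx=480/a.shape[0],fy=480/a.shape[0],interpolation=cv2.INTER_CUBIC))
E
```

```text
14.4 [ 0.53691485 -0.21527058  0.06299971] 99.22312203095395 [-2.64211463  0.84829677  0.27123485]
```

View pics/wrist9c.png

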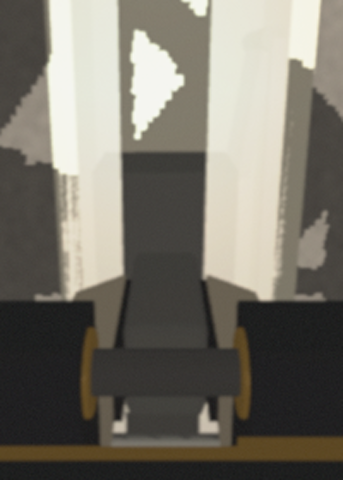

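View pics/top9c.png

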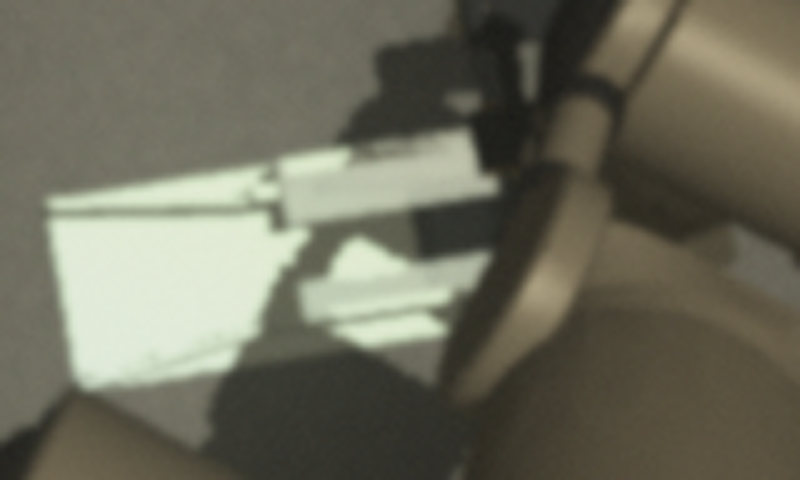

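View pics/scene9c.png

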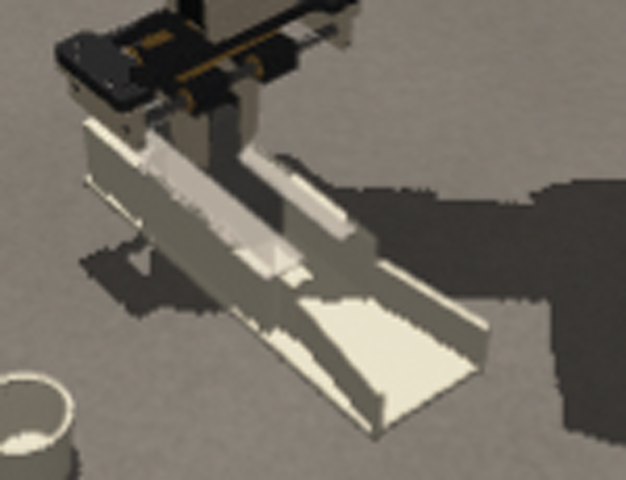

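>>> apply_moves(rows=[[5,[-1,0,0],0],[5,[0,0,0],0]])

```text
t: 14.75
ee_pos: [0.537, -0.2158, 0.063]
orientation: [-2.035, -2.392, -0.001]
ft_force: [-3.4, 3.0, 1.8]
width: 0.0219
```

>>> apply_moves(rows=[[5,[-0.5,0,0],0],[5,[0,0,0],0]])

```text
t: 14.95
ee_pos: [0.537, -0.216, 0.063]
orientation: [-2.035, -2.392, -0.001]
ft_force: [-3.4, 4.5, 3.4]
width: 0.0217
```

>>> apply_moves(rows=[[5,[-0.7,0,0],0],[5,[0,0,0],0]])

```text
t: 15.15
ee_pos: [0.5371, -0.2163, 0.0631]
orientation: [-2.035, -2.392, -0.002]
ft_force: [-4.0, 5.7, 3.0]
width: 0.0215
```

>>> apply_moves(rows=[[5,[-0.7,0,-0.1],0],[5,[0,0,0],0]])

```text
t: 15.35
ee_pos: [0.5371, -0.2167, 0.0631]
orientation: [-2.034, -2.391, -0.002]
ft_force: [-3.1, 7.0, 4.4]
width: 0.0217
```

>>> apply_moves(rows=[[5,[-0.7,0,-0.1],0],[5,[0,0,0],0]])

```text
t: 15.55
ee_pos: [0.5371, -0.217, 0.0632]
orientation: [-2.034, -2.391, -0.003]
ft_force: [-3.5, 8.9, 4.9]
width: 0.0222
```

>>> apply_moves(rows=[[5,[-0.7,0,-0.1],0],[5,[0,0,0],0]])

```text
t: 15.75
ee_pos: [0.5372, -0.2173, 0.0632]
orientation: [-2.033, -2.39, -0.003]
ft_force: [-3.7, 9.8, 4.9]
width: 0.0219
```

```bash
cat > look.py <<'E'
import sys
from h import *; from bench import robot
t=sys.argv[1]
s=robot.observe(); print(s['t'],s['ee_pos'],np.degrees(yawx(s)),s['ft_force'])
p,d,c=snap(robot,'wrist','wrist'+t); a=p[60:340,160:360]; b=cv2.resize(a[:,:,::-1],None,fx=480/a.shape[0],fy=480/a.shape[0],interpolation=cv2.INTER_CUBIC)
p,d,c=snap(robot,'top','top'+t); a=p[170:266,310:380]; e=cv2.resize(a[:,:,::-1],None,fx=480/a.shape[0],fy=480/a.shape[0],interpolation=cv2.INTER_CUBIC)
cv2.imwrite(f'pics/L{t}.png',np.hstack([b,e]))
E
python3 look.py 10
```

```text
15.75 [ 0.53717221 -0.21729064  0.06320407] 99.22369293381682 [-3.65863841  9.78285172  4.94219525]
```

View pics/L10.png

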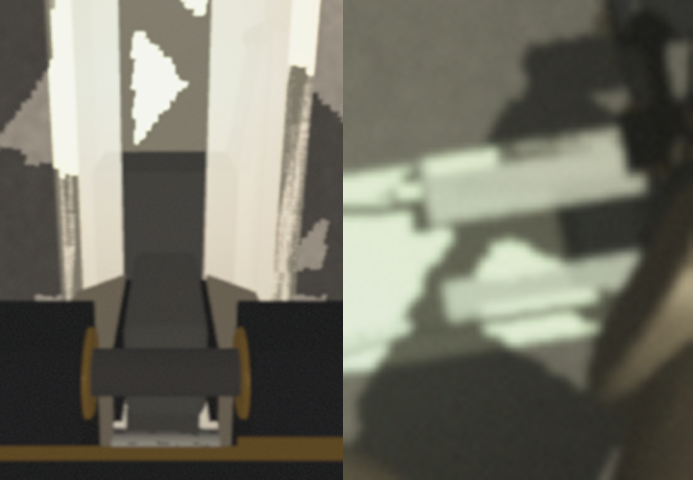

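>>> apply_moves(rows=[[5,[-0.7,0,-0.2],0],[5,[0,0,0],0]])

```text
t: 16.05
ee_pos: [0.5372, -0.2176, 0.0633]
orientation: [-2.033, -2.39, -0.004]
ft_force: [-3.5, 11.4, 3.5]
width: 0.0217
```

>>> apply_moves(rows=[[5,[-0.6,0,-0.1],0],[5,[0,0,0],0]])

```text
t: 16.25
ee_pos: [0.5372, -0.2178, 0.0633]
orientation: [-2.032, -2.389, -0.004]
ft_force: [-3.4, 12.2, 3.7]
width: 0.0221
```

>>> apply_moves(rows=[[5,[-0.5,0,0],0],[5,[0,0,0],0]])

```text
t: 16.45
ee_pos: [0.5373, -0.218, 0.0633]
orientation: [-2.033, -2.389, -0.005]
ft_force: [-3.8, 12.9, 3.9]
width: 0.0219
```

```bash
python3 look.py 11
```

```text
16.45 [ 0.53731398 -0.21804247  0.06330172] 99.19561840737036 [-3.81970732 12.88634931  3.9151081 ]
```

View pics/L11.png

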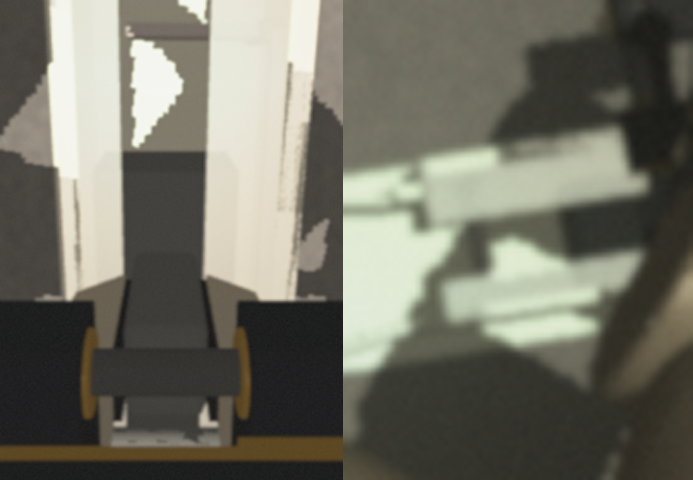

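>>> apply_moves(rows=[[5,[1,0,0],0],[5,[1,0,0],0],[5,[1,0,0],0],[5,[1,0,0],0],[5,[0,0,0],0]])

```text
t: 17.05
ee_pos: [0.5373, -0.2162, 0.0631]
orientation: [-2.035, -2.392, -0.002]
ft_force: [-0.8, 5.7, -1.2]
width: 0.0219
```

>>> apply_moves(rows=[[5,[1,0,0],0],[5,[0.7,0,0],0],[5,[0,0,0],0]])

```text
t: 17.35
ee_pos: [0.5372, -0.2156, 0.0633]
orientation: [2.035, 2.393, 0.001]
ft_force: [-0.9, 2.4, -3.3]
width: 0.0218
```

>>> apply_moves(rows=[[5,[0.3,0,0.3],0],[5,[0,0,0],0],[60,[0,0,0],0],[60,[0,0,0],0],[60,[0,0,0],0],[60,[0,0,0],0],[60,[0,0,0],0],[60,[0,0,0],0]])

```text
t: 18.15
ee_pos: [0.537, -0.2155, 0.0633]
orientation: [2.036, 2.393, 0.0]
ft_force: [0.8, 0.3, -0.1]
width: 0.0595
```

>>> apply_moves(rows=[[60,[0,0,-10],0],[60,[0,0,-25],0],[60,[0,0,-40],0],[60,[0,0,-45],0],[60,[0,0,-45],0],[60,[0,0,-30],0],[60,[0,0,0],0],[60,[0,0,0],0]])

```text
t: 18.95
ee_pos: [0.5369, -0.2153, 0.2591]
orientation: [2.035, 2.392, 0.001]
ft_force: [0.1, 0.2, 0.3]
width: 0.0598
```

```bash
python3 look.py 12
```

```text
18.95 [ 0.53686346 -0.21532835  0.25910541] 99.22683251984844 [0.06151052 0.23642225 0.32950473]
```

View pics/L12.png

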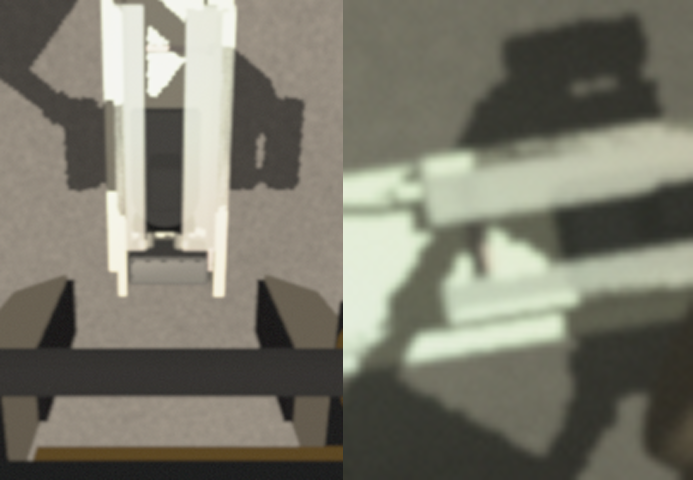

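View pics/wrist12.png

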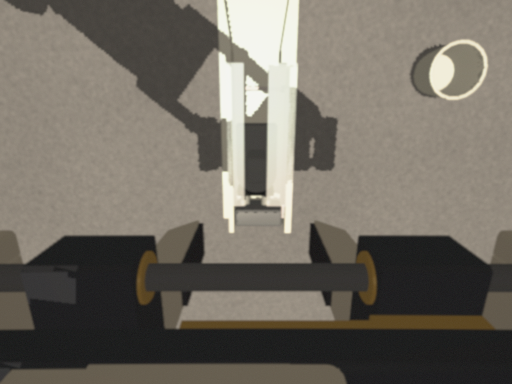

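>>> apply_moves(rows=[[60,[30,-30,0],0],[60,[40,-30,0],0],[60,[40,-30,0],0],[60,[40,-30,0],0],[60,[40,0,0],0],[60,[40,0,0],0],[60,[20,0,0],0],[60,[0,0,0],0],[60,[0,0,0],0]])

```text
t: 19.95
ee_pos: [0.3781, 0.0121, 0.2576]
orientation: [-2.033, -2.393, 0.002]
ft_force: [-0.0, 0.3, 0.2]
width: 0.0603
```

```bash
python3 - <<'E'
from h import *; from bench import robot
s=robot.observe(); print(s['t'],s['ee_pos'],s['ft_force'])
p,d,c=snap(robot,'scene','scene13'); a=p[95:185,190:305,::-1];cv2.imwrite('pics/s13.png',cv2.resize(a,(766,600),interpolation=cv2.INTER_CUBIC))
p,d,c=snap(robot,'top','top13'); a=p[100:266,140:430,::-1];cv2.imwrite('pics/t13.png',cv2.resize(a,(798,457),interpolation=cv2.INTER_CUBIC))
E
```

```text
19.95 [0.37807664 0.01209071 0.2575694 ] [-0.01197205  0.32067625  0.15319133]
```

View pics/s13.png

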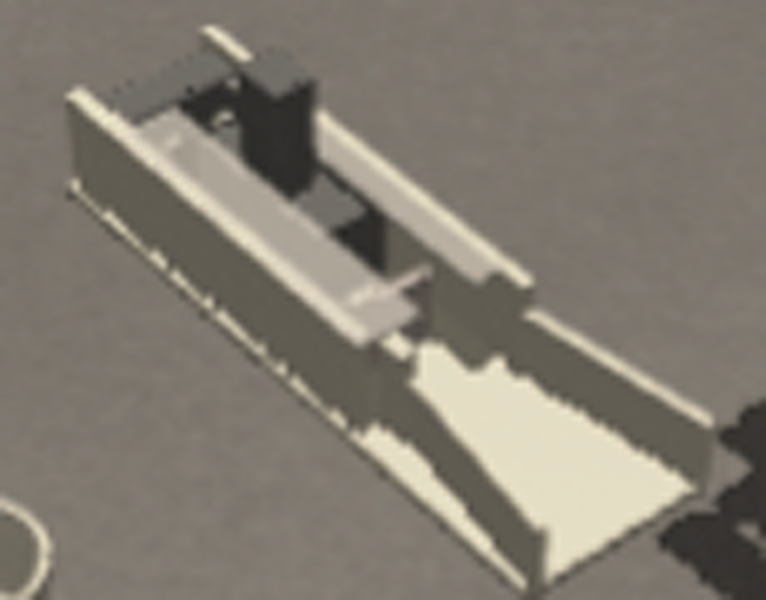

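View pics/t13.png

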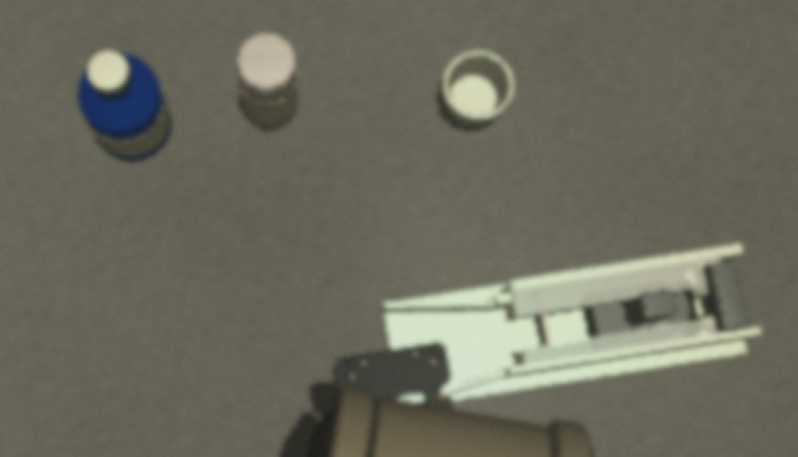

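The scene crop shows the cartridge upright in the bay. The gate is shut at about (400,285), in the same place as before loading. The top view shows the bystanders where they were.

```bash
python3 -c "
from bench import robot
print(robot.job_done(), robot.observe()['t'])"
```

```text
the job is handed in; nothing more can be done
the job is handed in; nothing more can be done
```

The cartridge is standing in the bay against the back plate with the gate shut behind it. I handed the job in at about 20 s.

- **Loading:** I gripped the cartridge by its grip and set it on the tray floor with the nose towards the gate. I then slid it through the gate and pressed it onto the back plate in steps of 1 mm or less.
- **Push force:** I stopped when pictures showed the gate had sprung shut. The push along the lane peaked at about 13 N, with roughly 2.7 mm of travel after contact. I did not measure plate travel directly, but both figures are below the breaking point (19 N, 3.8 mm).
- **Release:** I backed off to about 2 N before opening the fingers, then raised the arm and moved it clear.
- **Last checks:** The final scene and top pictures showed the cartridge upright and the gate across the lane. The bottle, can and cup looked unmoved, judged by eye. The wrist force was near zero.
- **Small disagreements:** The camera views differed by 1–3 mm on the dock's centre line, and the floor pressure drifted between about -4 and +12 N during the slide. I corrected both on the way, and no check failed.

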